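# Set the tube holder's slant on the stud block and hold it

### The job

Pick up the orange tube holder by its black handle and seat its foot level on the steel ridge of the grey stud block, centred and square across the ridge. Then rock it on the ridge until its red swinging pointer settles on the blue mark, and finish while still holding it there, its foot gently pressed on the ridge. Leave the tip box, the tube rack and the timer where they are.

Things in the scene. Friction and masses are not known exactly. Their poses are not given: they have to be found in the camera images.
- gauge: Loose orange tube holder with angle gauge, about 0.4 kg. Origin: centre of its flat foot's underside; z up, y along its length, white dial looks to +x. Foot 50 (x) x 150 (y) x 14 mm; upright plate 12 (x) x 96 (y) mm from z = 14 to 112, dial on its +x face; capped tubes at y = -62 and +62, up to z = 60; black handle on top.
- gauge_handle (a point): Point on the black handle's centre line, 134 mm above the foot's underside. The handle is a block 22 (x) x 34 (y) mm, from z = 110 to 154 mm; it can be gripped across either pair of sides (across y it resists the rocking best). Same axes as the gauge.
- pointer (a joint): Angle of the red pointer, rad: a free pendulum on a pivot at z = 100 mm of the gauge, about 2.5 Hz, settling in about 2 s. 0 when the foot is level; at rest it equals the gauge's tilt about its own +x axis (positive: +y end raised). Facing the dial, the gauge's +y is on the right; a positive value puts the tip to the left (-y).
- mark (a joint): Angle of the blue mark on the dial, rad, in the same sense as the pointer: the pointer is on the mark when both read the same. Set at the start between 0.17 and 0.40 (so the gauge's +y end must be raised); it stays as set.
- pointer_tip (a point): Tip of the red pointer, 62 mm from its pivot (bar 3.5 mm wide, 62 mm long). Its z axis points from the tip to the pivot.
- mark_tip (a point): Point 62 mm from the pivot at the angle of the blue mark, which is a bar 8 mm wide, lying 65 to 79 mm from the pivot. Its z axis points from the mark to the pivot. Black scale ticks every 5 degrees.
- block: Stud block, fixed. Origin: centre of its underside, z up. Grey base 80 (x) x 74 (y) x 24 mm; on it an uneven ridge of three steel bars with round tops (radius 6 mm), 60 mm long, parallel to x: at y = 0 with top at z = 50 mm, at y = +13 with top at 47, at y = -13 with top at 48. A tilting gauge rolls from the middle bar to a side bar; square across: x axes parallel.
- ridge (a point): Middle of the crest of the ridge: the top of the middle bar, 50 mm above the bench. Same axes as the block.
- tip_box: Bystander: blue pipette-tip box with yellow tips, 85 x 120 x 64 mm, origin at the centre of its underside. Leave alone.
- tube_rack: Bystander: orange open rack 60 x 105 x 60 mm with three green-capped tubes up to 96 mm high, origin at the centre of its underside. Leave alone.
- timer: Bystander: white bench timer 50 x 80 x 22 mm, origin at the centre of its underside. Leave alone.
Things that resemble listed ones, but are neither listed nor needed, are in the scene too. What is shaped like the gauge but pink or turquoise is not meant.

How it is judged:
By the outcome, as a careful person would: the job done as asked, in the order asked, and still so for the second after the job is handed in, while the arm keeps its last pose, push and grip.
It also fails if it takes over 45 s, if anything falls off the work surface, if the arm or the gripper's body presses on something with over 40 N, if the wrist force passes 120 N, or if a joint passes its speed limit or range.

### The arm

A 6-joint arm with a two-finger parallel gripper is mounted at the origin on the work surface. World frame = base frame: x ahead of the robot, y to its left, z up, the work surface at z = 0. Lengths are in m, angles in rad, forces in N, time in s.
With the tool pointing down it reaches from about 0.325 to 0.775 m from the base axis. Payload 5.5 kg.
Tool frame: the origin (TCP) lies midway between the tips of the shut fingers; the grasp point (between the pads) lies pinch_z behind it (pinch_z is the distance from the TCP to the grasp point, in m); z points along the fingers, y is the direction in which the jaws open and shut (so a half turn about z gives the same grasp; the last joint's range is limited). The gripper opens to 85 mm and grips with 20 to 120 N. Pads are 22 mm wide; open, the fingers measure 114 mm over their backs; the gripper's body (76 mm by 85 mm) begins 54 mm behind the grasp point. The pads swing forward as they close: fully open they stand 13 mm farther back than shut.
Start: joints at [-1.392, 0.091, 1.231, -0, 1.82, -0.057], TCP at [0.14, -0.583, 0.231] pointing down, gripper open.
Joint ranges: [-2.87, 2.87], [-0.86, 2.18], [0.17, 2.46], [-1.51, 4.65], [0.06, 2.69], [-2.65, 2.65]. Speed limits (rad/s): [2.57, 2.57, 3.01, 3.14, 3.14, 3.14].

### API

Orientations are given as [roll, pitch, yaw] about the fixed x, y, z axes, in that order (R = Rz(yaw) Ry(pitch) Rx(roll)).
In Python, from workcell import move_pose, movel, goto_joints, move_gripper, sleep, inverse_kinematics, capture, camera_info, PlanningError, sign_off, get_time_s, get_joint_pos, get_qvel, get_effort, get_eef_pos, get_eef_rot, get_ft_force, get_torque, get_grip_width, pinch_z gives the robot as it stands. Calls block until the motion is done:
- move_pose(position, orientation): joint-space move of the TCP to a pose.
- movel(position, ori=None, velocity=0.15, threshold=None): straight line of the TCP; ori=None keeps the orientation; velocity is the mean speed in m/s. With threshold (N) it stops when the force on the tool has changed by that much, and returns True; else False.
- goto_joints(angles): joint-space move.
- move_gripper(opening): finger opening in m; the grip force is fixed at half the most; returns when the fingers have stopped.
- sleep(seconds).
- inverse_kinematics(position, orientation): joint angles nearest the present ones, or None.
- capture(name): name is "scene" or "top" or "wrist"; returns the picture (400x640x3 uint8, red, green, blue); there is no depth.
- camera_info(name): a dict with "camera_matrix" (3x3 intrinsics, pixels), "rvec" (rotation vector, rad) and "tvec" (3), from world to camera coordinates, as OpenCV has them. Camera axes: x right, y down, z forward; pixel columns grow to the right and rows downward; lengths in m; the calibration is good to about 2 mm. A picture is of the moment at which its call begins: read the wrist's pose just before it. camera_info takes no time and is no camera call; for the wrist camera it gives the pose at the moment of the call.
A pose or a line that the arm cannot do raises PlanningError and nothing moves.
- sign_off(): hands the job in, once; it reports no verdict.
Readings, each from a call of its own:
- get_time_s(): time.
- get_joint_pos(): joint angles.
- get_qvel(): joint speeds.
- get_effort(): joint torques, N m.
- get_eef_pos(): TCP position.
- get_eef_rot(): TCP orientation.
- get_ft_force(): force on the tool from outside, world axes, zero at the start.
- get_torque(): the same for the moment, N m.
- get_grip_width(): finger opening in m.
Only numpy, scipy, OpenCV 4.12 (cv2) and the standard library are available. Lean on these libraries where they do the work, as an engineer would, in place of code of your own. Each camera call takes 0.05 s, during which the arm holds its last target.

## Working session

There is one attempt and no reset: what is moved stays moved. The work goes in short steps, each a Python script; the robot and the scene stay as the last script left them, time stands still between calls to the robot, and variables do not carry over. Pictures are saved under pics/ and viewed, and the job is handed in when it is done.

```bash
ls; mkdir -p pics
python3 - <<'E'
from workcell import *
import cv2,numpy as np
print(get_time_s(),get_eef_pos(),get_eef_rot(),pinch_z() if callable(pinch_z) else pinch_z,get_grip_width())
for n in ["scene","top","wrist"]:
    i=camera_info(n); print(n,i)
    cv2.imwrite(f"pics/{n}0.png",cv2.cvtColor(capture(n),cv2.COLOR_RGB2BGR))
E
```

```text
pics
0.0 [ 0.14010188 -0.58311787  0.23012585] [-3.13958515e+00 -7.18268424e-05  2.35781075e-01] 0.0187 0.08542222837057149
scene {'camera_matrix': array([[364.1568344 ,   0.        , 319.04944587],
       [  0.        , 364.1568344 , 201.87010681],
       [  0.        ,   0.        ,   1.        ]]), 'rvec': array([ 1.31796897,  2.47321491, -0.66706549]), 'tvec': array([ 0.31093894, -0.34589831,  1.44548914])}
top {'camera_matrix': array([[408.51900394,   0.        , 323.61578062],
       [  0.        , 408.51900394, 194.75804738],
       [  0.        ,   0.        ,   1.        ]]), 'rvec': array([ 2.11903917, -2.14416224,  0.14499311]), 'tvec': array([0.00985183, 0.57723053, 1.14281087])}
wrist {'camera_matrix': array([[333.30343423,   0.        , 319.5723511 ],
       [  0.        , 333.30343423, 197.78944311],
       [  0.        ,   0.        ,   1.        ]]), 'rvec': array([-2.26040991,  1.77964847,  0.29071189]), 'tvec': array([-0.59901523, -0.04198232,  0.38144707])}
```

View pics/scene0.png

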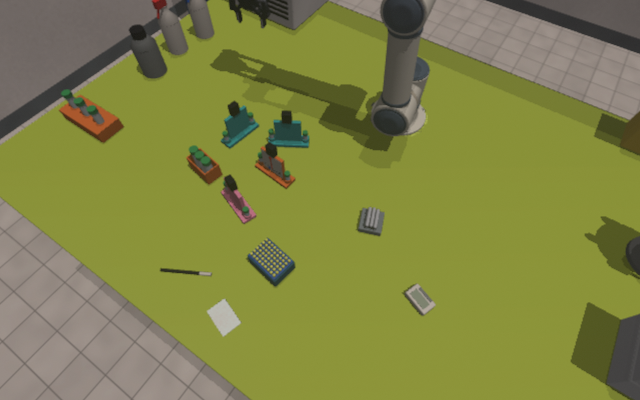

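View pics/top0.png

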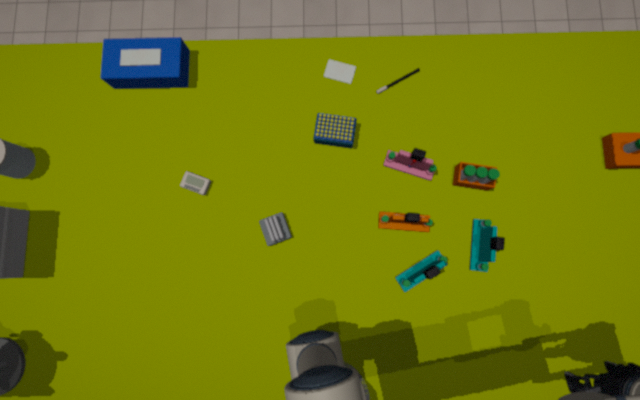

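View pics/wrist0.png

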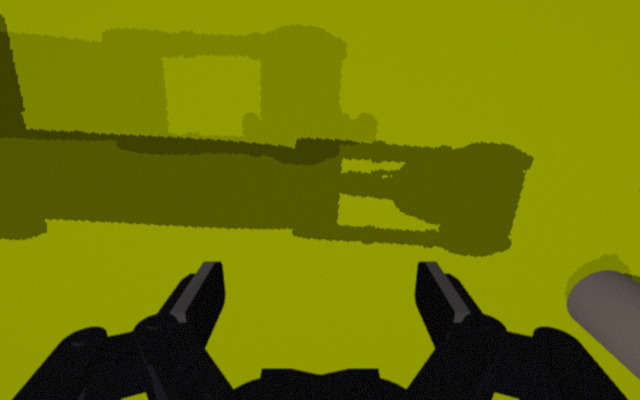

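```bash
cat > h.py <<'E'
from workcell import *
import cv2,numpy as np
from scipy.spatial.transform import Rotation as Rn
def save(n,im,s=1,crop=None):
    if crop: im=im[crop[1]:crop[3],crop[0]:crop[2]]
    cv2.imwrite(n,cv2.resize(cv2.cvtColor(im,cv2.COLOR_RGB2BGR),None,fx=s,fy=s,interpolation=cv2.INTER_CUBIC))
def ray(info,uv):
    R=cv2.Rodrigues(np.array(info["rvec"]))[0];t=np.array(info["tvec"])
    d=R.T@np.linalg.inv(info["camera_matrix"])@np.array([uv[0],uv[1],1.]);return -R.T@t,d
def onz(info,uv,z):
    c,d=ray(info,uv);return c+d*(z-c[2])/d[2]
def tri(i1,u1,i2,u2):
    a,d=ray(i1,u1);b,e=ray(i2,u2)
    s=np.linalg.lstsq(np.c_[d,-e],b-a,rcond=None)[0]
    p,q=a+d*s[0],b+e*s[1];return (p+q)/2,np.linalg.norm(p-q)
def proj(info,p):
    return cv2.projectPoints(np.array(p,float).reshape(-1,3),np.array(info["rvec"],float),np.array(info["tvec"],float),info["camera_matrix"],None)[0][:,0]
E
python3 - <<'E'
from h import *
T=camera_info("top");S=camera_info("scene")
t=cv2.cvtColor(cv2.imread("pics/top0.png"),cv2.COLOR_BGR2RGB);s=cv2.cvtColor(cv2.imread("pics/scene0.png"),cv2.COLOR_BGR2RGB)
h=np.hstack
a=cv2.resize(t[185:285,250:450],(800,400),interpolation=cv2.INTER_CUBIC)
b=cv2.resize(s[130:240,230:400],(309,200))
save("pics/ct.png",a)
save("pics/cs.png",s,4,(230,130,400,250))
for n,uv,z in [("gauge",(405,221),.014),("handle",(412,217),.154),("block",(276,229),.05),("timer",(195,183),.022),("tipbox",(335,130),.064),("rack",(477,176),.06),("teal1",(422,271),.01),("pink",(410,164),.014)]:
    print(n,onz(T,uv,z).round(3))
print("block S",onz(S,(371,216),.05))
E
```

```text
gauge [ 0.501 -0.235  0.014]
handle [ 0.499 -0.229  0.154]
block [0.479 0.14  0.05 ]
timer [0.622 0.389 0.022]
tipbox [ 0.766 -0.033  0.064]
rack [ 0.624 -0.438  0.06 ]
teal1 [ 0.356 -0.279  0.01 ]
pink [ 0.672 -0.257  0.014]
block S [0.48467828 0.14649626 0.05      ]
```

View pics/ct.png

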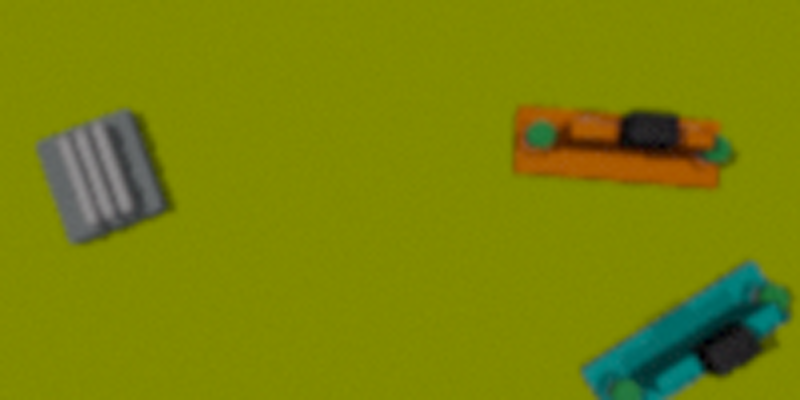

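View pics/cs.png

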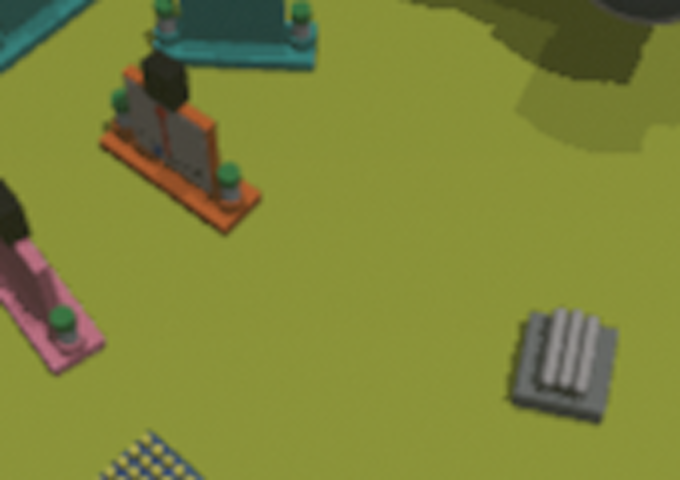

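Run:
```python
from h import *
i=camera_info("wrist");R=cv2.Rodrigues(np.array(i["rvec"]))[0];c=-R.T@i["tvec"]
Rt=Rn.from_euler("xyz",get_eef_rot()).as_matrix()
print("cam in tool",Rt.T@(c-get_eef_pos()));print("cam axes in tool (cols x,y,z)\n",(Rt.T@R.T).round(3))
from workcell import *
for yaw in (1.57,-1.57,0,3.14):
  print(yaw,inverse_kinematics([.5,-.23,.30],[3.1416,0,yaw]),inverse_kinematics([.48,.14,.30],[3.1416,0,yaw+.33]))
```

```text
cam in tool [ 8.08307844e-02 -1.16524556e-04 -1.43504655e-01]
cam axes in tool (cols x,y,z)
 [[ 0.001 -0.949 -0.315]
 [ 1.     0.001 -0.   ]
 [ 0.001 -0.315  0.949]]
1.57 [-4.92953301e-01 -1.76158057e-02  1.21960298e+00 -3.72164642e-06
  1.93961195e+00 -4.92158316e-01] [ 2.15742163e-01 -1.51348820e-01  1.34577186e+00 -8.94351161e-07
  1.94717692e+00 -1.13461839e-01]
-1.57 None None
0 [-4.92959468e-01 -1.76190986e-02  1.21960624e+00  6.93827574e-06
  1.93960899e+00  1.07783936e+00] [ 2.15736610e-01 -1.51355110e-01  1.34577751e+00  7.84782731e-06
  1.94717109e+00  1.45653582e+00]
3.14 [-4.92951437e-01 -1.76246953e-02  1.21961177e+00 -6.94421448e-06
  1.93960212e+00 -2.06215761e+00] [ 2.15746580e-01 -1.51355710e-01  1.34577805e+00 -7.84925565e-06
  1.94716949e+00 -1.68345998e+00]
```

Run:
```python
from h import *
move_pose([.52,-.232,.30],[3.1416,0,0])
p=get_eef_pos(),get_eef_rot();i=camera_info("wrist");save("pics/w1.png",capture("wrist"));print(p,get_time_s());
import pickle;pickle.dump(i,open("w1.pkl","wb"))
```

```text
(array([ 0.51966064, -0.2327797 ,  0.2997318 ]), array([ 3.14152311e+00,  4.73779846e-04, -1.09734301e-03])) 2.0917
```

View pics/w1.png

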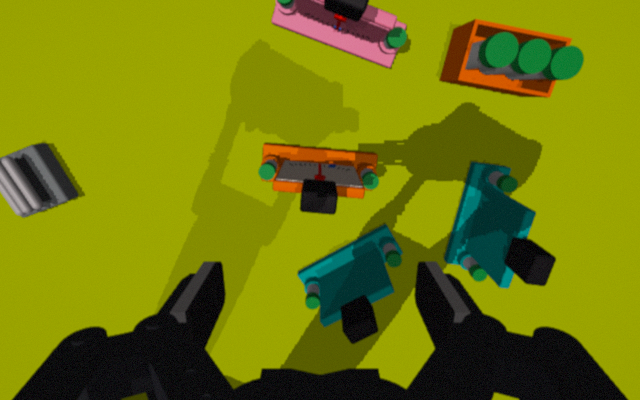

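Run:
```python
from h import *
im=cv2.cvtColor(cv2.imread("pics/w1.png"),cv2.COLOR_BGR2RGB);save("pics/w1c.png",im,5,(250,130,400,225));save("pics/w1b.png",im,5,(0,130,110,230))
```

```text
(no output)
```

View pics/w1c.png

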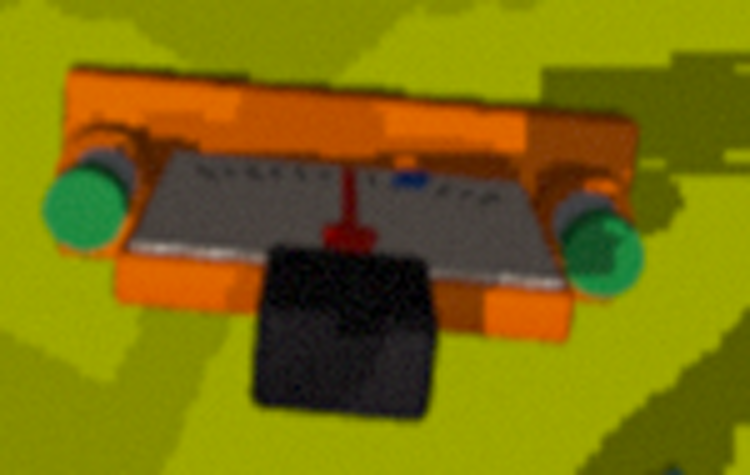

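View pics/w1b.png

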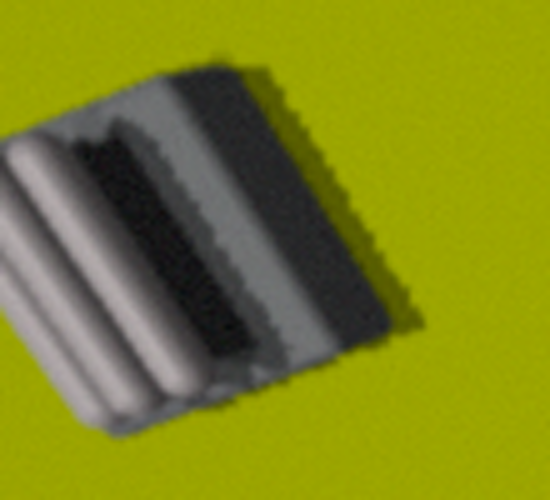

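Run:
```python
from h import *
import pickle
i=pickle.load(open("w1.pkl","rb"));T=camera_info("top")
f=lambda x,y:(250+x/5-.4,130+y/5-.4)
a,b=onz(i,f(86,207),.060),onz(i,f(602,254),.060);print("caps",a,b,np.linalg.norm(a-b),(a+b)/2)
d=a-b;yaw=np.arctan2(-d[0],d[1]);print("yaw caps",yaw)
a,b=onz(i,f(70,74),.014),onz(i,f(637,126),.014);print("foot front",a,b,np.linalg.norm(a-b))
d=a-b;y2=np.arctan2(-d[0],d[1]);print("yaw",y2,"ctr",(a+b)/2-.025*np.array([np.cos(y2),np.sin(y2),0]))
for uv in [(255,405),(425,418),(262,342),(434,350)]: print("hand top",onz(i,f(*uv),.154))
# top view: bars, foot
g=lambda x,y:(250+x/4-.4,185+y/4-.4)
for uv in [(516,107),(514,174),(718,188)]: print("foot top",onz(T,g(*uv),.014))
# mark on dial plane
c0=np.array([.5,-.233,0]);n=np.array([np.cos(y2),np.sin(y2),0])
```

```text
caps [ 0.50624788 -0.17027079  0.06      ] [ 0.49471737 -0.29261622  0.06      ] 0.12288757137013286 [ 0.50048262 -0.2314435   0.06      ]
yaw caps -0.09396797306818855
foot front [ 0.53012055 -0.16041908  0.014     ] [ 0.51652785 -0.30727266  0.014     ] 0.14748130665288073
yaw -0.09229660539729771 ctr [ 0.49843061 -0.23154173  0.014     ]
hand top [ 0.49170052 -0.21501943  0.154     ]
hand top [ 0.48911426 -0.24655398  0.154     ]
hand top [ 0.50400627 -0.21652669  0.154     ]
hand top [ 0.5024524  -0.24801876  0.154     ]
foot top [ 0.53031945 -0.15848889  0.014     ]
foot top [ 0.48084637 -0.15549111  0.014     ]
foot top [ 0.46886614 -0.30409156  0.014     ]
```

Run:
```python
from h import *
import pickle
move_pose([.46,.135,.28],[3.1416,0,.3])
i=camera_info("wrist");im=capture("wrist");save("pics/w2.png",im);print(get_time_s(),proj(i,[.482,.143,.05]))
pickle.dump(i,open("w2.pkl","wb"))
c=proj(i,[.482,.143,.05])[0].astype(int)
x0,y0=max(c[0]-75,0),max(c[1]-60,0);print(x0,y0)
save("pics/w2c.png",im,5,(x0,y0,x0+150,y0+120))
```

```text
3.5333 [[317.96140677 141.3668219 ]]
242 81
```

View pics/w2c.png

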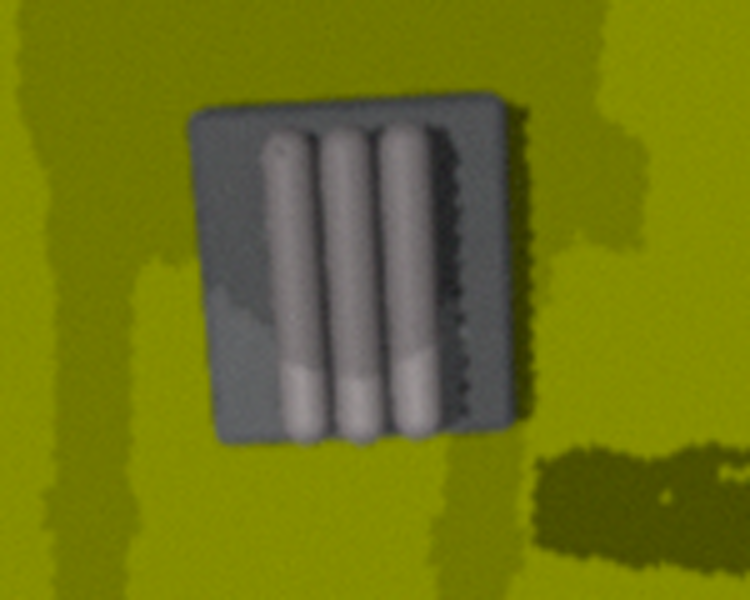

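Run:
```python
from h import *
import pickle
i=pickle.load(open("w2.pkl","rb"));T=camera_info("top");S=camera_info("scene")
f=lambda x,y:(242+x/5-.4,81+y/5-.4)
P=[onz(i,f(*u),.024) for u in [(192,108),(500,95),(512,425),(218,440)]]
print(np.round(P,4));print("ctr",np.mean(P,0),"sizes",[np.linalg.norm(P[k]-P[k-1]).round(4) for k in range(4)])
x=(P[0]+P[1]-P[2]-P[3]);print("yaw x",np.arctan2(x[1],x[0]));y=P[0]-P[1]+P[3]-P[2];print("yaw y",np.arctan2(-y[0],y[1]))
for n,u,z in [("L",((290,140),(305,435)),.047),("M",((347,130),(361,438)),.049),("R",((405,130),(417,430)),.047)]:
    a,b=onz(i,f(*u[0]),z),onz(i,f(*u[1]),z);d=a-b;print(n,(a+b)/2,np.linalg.norm(d),np.arctan2(d[1],d[0]))
ts=cv2.cvtColor(cv2.imread("pics/top0.png"),cv2.COLOR_BGR2RGB);save("pics/tb.png",ts,12,(252,204,302,254))
```

```text
[[0.5083 0.197  0.024 ]
 [0.532  0.13   0.024 ]
 [0.4592 0.1028 0.024 ]
 [0.4344 0.1706 0.024 ]]
ctr [0.48347747 0.15010536 0.024     ] sizes [np.float64(0.0785), np.float64(0.071), np.float64(0.0777), np.float64(0.0722)]
yaw x 0.35057408295182874
yaw y 0.3457129200959281
L [0.47860132 0.16175601 0.047     ] 0.06601947636007217 0.33295613909698585
M [0.48330947 0.14986242 0.049     ] 0.06848964902026904 0.33824421399928145
R [0.48769753 0.13786637 0.047     ] 0.06697736583493044 0.3435591240988547
```

View pics/tb.png

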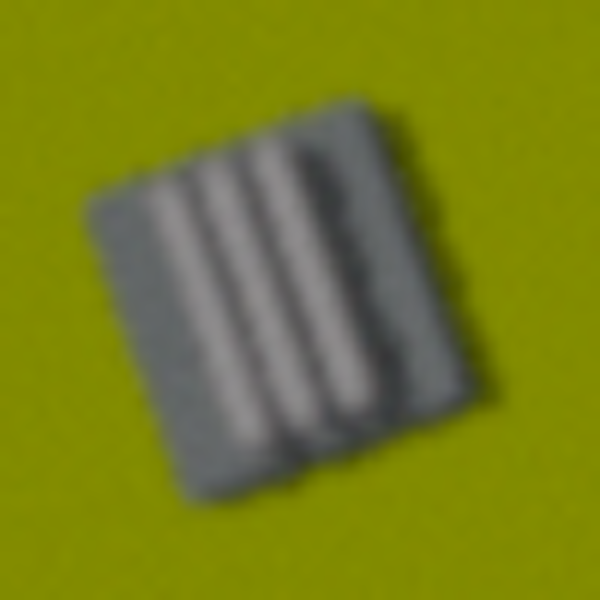

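Run:
```python
from h import *
import pickle
o=[np.pi,0,-.093]
move_pose([.4985,-.2315,.22],o)
movel([.4985,-.2315,.116],o,velocity=.12)
print("pos",get_eef_pos(),get_ft_force().round(2))
move_gripper(0.02)
print("w",get_grip_width(),get_ft_force().round(2),get_time_s())
i=camera_info("wrist");pickle.dump(i,open("w3.pkl","wb"));save("pics/w3.png",capture("wrist"))
```

```text
pos [ 0.49900749 -0.23168659  0.11713654] [ 0.15 -0.63  1.  ]
w 0.033440036405624804 [0.5  0.9  1.93] 6.4667
```

View pics/w3.png

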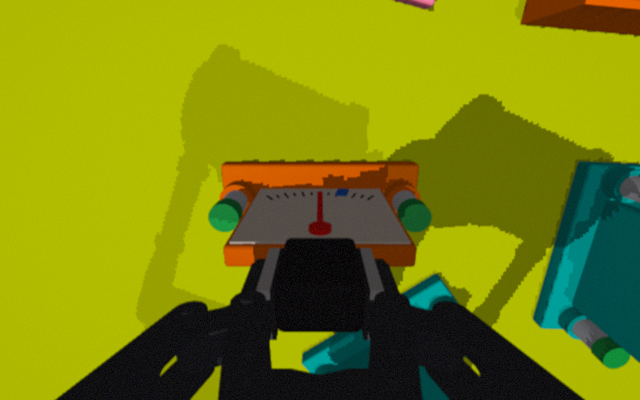

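Run:
```python
from h import *
import pickle
i=pickle.load(open("w3.pkl","rb"))
for n,a,b,z in [("caps",(223.5,215),(413,216),.06),("foot",(222,164),(417.5,164),.014)]:
    a,b=onz(i,a,z),onz(i,b,z);d=a-b;print(n,a,b,np.linalg.norm(d),"yaw",np.arctan2(-d[0],d[1]),"c",(a+b)/2)
im=cv2.cvtColor(cv2.imread("pics/w3.png"),cv2.COLOR_BGR2RGB);save("pics/w3c.png",im,5,(250,170,390,245))
```

```text
caps [ 0.50709483 -0.17003229  0.06      ] [ 0.49519607 -0.29143914  0.06      ] 0.12198853817619477 yaw -0.09769533317505762 c [ 0.50114545 -0.23073572  0.06      ]
foot [ 0.53126952 -0.16058898  0.014     ] [ 0.51773895 -0.30707774  0.014     ] 0.14711231189999885 yaw -0.0921045660449015 c [ 0.52450424 -0.23383336  0.014     ]
```

View pics/w3c.png

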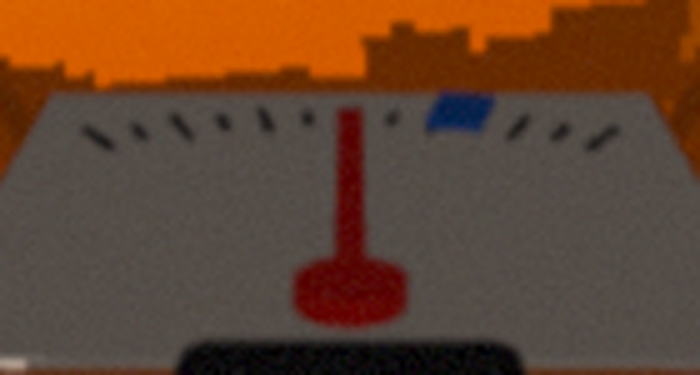

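```bash
cat >> h.py <<'E'
def dial(info,uv,c,Rg):  # c: gauge origin, Rg: gauge rot; returns dial coords (y,z-0.1) on x=+.006 plane
    o,d=ray(info,uv);o=Rg.T@(o-c);d=Rg.T@d
    p=o+d*((.0065-o[0])/d[0]);return p[1],p[2]-.1
E
python3 - <<'E'
from h import *
import pickle
i=pickle.load(open("w3.pkl","rb"))
Rg=Rn.from_euler("z",-.093).as_matrix();c=np.array([.4997,-.2317,0])
f=lambda x,y:(250+x/5-.4,170+y/5-.4)
for n,u in dict(pivot=(350,290),tip=(350,110),mark=(461,112),mtop=(466,95),mbot=(457,131),t20=(518,128),t30=(602,138),tm30=(98,138),tm20=(181,126)).items():
    y,z=dial(i,f(*u),c,Rg);print(n,round(y,4),round(z,4),"r",round(np.hypot(y,z),4),"ang",round(np.arctan2(-y,-z),4))
E
```

```text
pivot 0.0002 -0.0086 r 0.0086 ang -0.0281
tip 0.0003 -0.0752 r 0.0752 ang -0.0035
mark -0.0161 -0.0743 r 0.076 ang 0.2133
mtop -0.0174 -0.083 r 0.0848 ang 0.2067
mbot -0.0149 -0.0652 r 0.0669 ang 0.2253
t20 -0.0238 -0.0666 r 0.0707 ang 0.3424
t30 -0.0351 -0.0621 r 0.0713 ang 0.5145
tm30 0.0356 -0.0619 r 0.0714 ang -0.5219
tm20 0.0245 -0.0674 r 0.0717 ang -0.3485
```

Run:
```python
from h import *
import pickle
print(get_eef_pos(),get_eef_rot(),get_ft_force().round(2))
p=np.array(get_eef_pos())
movel([p[0],p[1],.26],None,velocity=.12)
sleep(.2);print("lift",get_ft_force().round(2),get_torque().round(3),get_grip_width())
yb=.343;t=np.array([.4834,.150])-.0008*np.array([np.cos(yb),np.sin(yb)])
move_pose([t[0],t[1],.23],[np.pi,0,yb])
movel([t[0],t[1],.185],[np.pi,0,yb],velocity=.06)
sleep(.3)
print(get_eef_pos(),get_eef_rot(),get_ft_force().round(2),get_torque().round(3),get_time_s())
pickle.dump(camera_info("wrist"),open("w4.pkl","wb"));save("pics/w4.png",capture("wrist"))
save("pics/s4.png",capture("scene"),5,(300,130,450,250))
```

```text
[ 0.49875973 -0.2314738   0.11649817] [ 3.14149112e+00 -8.53874427e-04 -9.28801693e-02] [-0.03  1.36  1.51]
lift [ 0.33  0.09 -3.3 ] [-0.018  0.042  0.009] 0.03318531247799595
[0.48276054 0.14978503 0.18533275] [ 3.14155460e+00 -5.64912544e-04  3.43017813e-01] [-0.76  0.03 -3.21] [ 0.03   0.022 -0.015] 10.6917
```

View pics/w4.png

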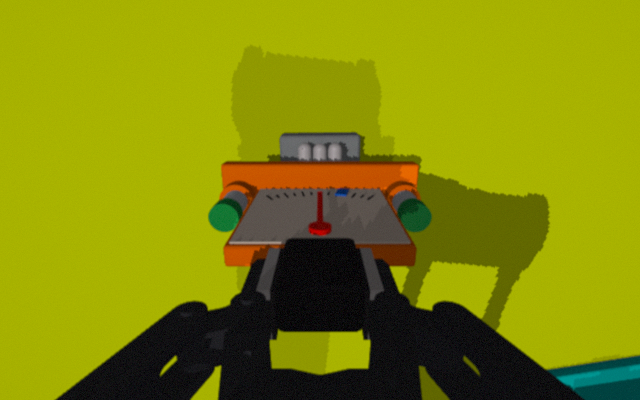

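View pics/s4.png

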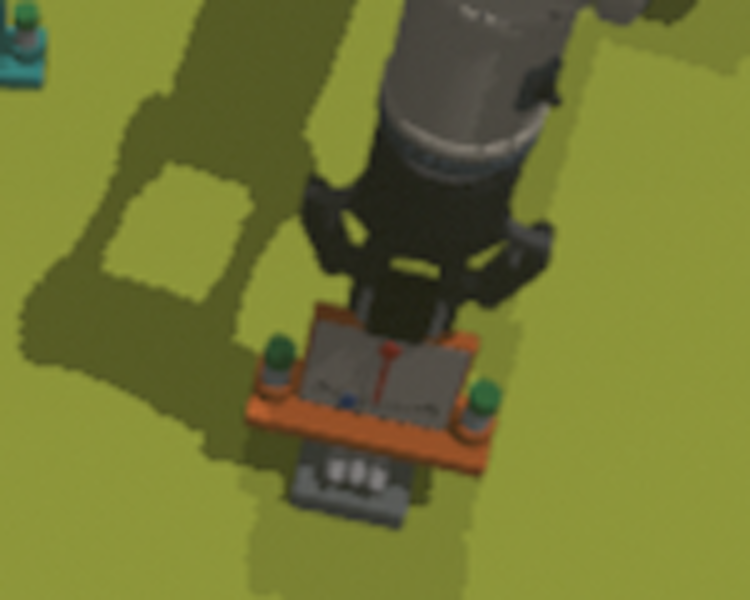

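Run:
```python
from h import *
import pickle
p=np.array(get_eef_pos());o=[np.pi,0,.343]
t=np.array([.4834,.150])-.0008*np.array([np.cos(.343),np.sin(.343)])
movel([t[0],t[1],.172],o,velocity=.03)
r=movel([t[0],t[1],.158],o,velocity=.01,threshold=4)
F=[];
for k in range(8): F.append(get_ft_force());sleep(.03)
print(r,get_eef_pos(),get_eef_rot(),np.mean(F,0).round(2),get_torque().round(3),get_time_s())
pickle.dump(camera_info("wrist"),open("w5.pkl","wb"));im=capture("wrist");save("pics/w5.png",im);save("pics/w5c.png",im,4,(210,110,430,250))
```

```text
True [0.48264353 0.14972768 0.16638446] [-3.14157579e+00 -5.50717542e-05  3.43010152e-01] [-0.13 -0.19  5.94] [-0.01   0.003  0.017] 12.3667
```

View pics/w5c.png

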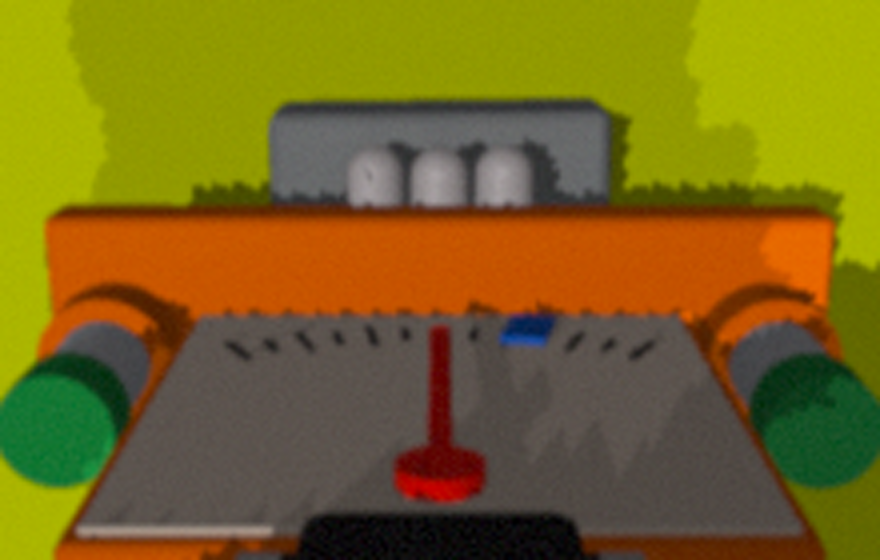

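```bash
cat > rock.py <<'E'
from h import *
YB=.343;XB=np.array([.4834,.150]);TC=np.arctan2(2,13)
H=.1664-.050   # TCP above foot underside
def pose(th,dz=0.):
    n=np.array([-np.sin(th),np.cos(th)]);e=np.array([np.cos(th),np.sin(th)])
    if th<TC: c=np.array([0,.044]);s=-.006*th
    else: c=np.array([-.013,.042]);s=-.006*th-np.hypot(.013,.002)
    g=c+.006*n-s*e           # gauge origin (y,z) in block frame
    t=g+H*n
    l=np.array([-.0008,t[0]])
    xy=XB+np.array([np.cos(YB)*l[0]-np.sin(YB)*l[1],np.sin(YB)*l[0]+np.cos(YB)*l[1]])
    return [xy[0],xy[1],t[1]+dz],[np.pi+th,0,YB]
def F(n=6):
    f=[]
    for k in range(n): f.append(get_ft_force());sleep(.02)
    return np.mean(f,0)-[0,0,-3.25]
def go(th,dz):
    p,o=pose(th,dz);d=np.linalg.norm(np.array(p)-get_eef_pos());
    movel(p,o,velocity=max(.004,min(.015,d/.25)))
E
python3 - <<'E'
from rock import *
dz=0.
for th in [.03,.06,.09,.12,.15]:
    go(th,dz);f=F();a=get_eef_pos();p,o=pose(th,dz)
    print(th,"dz %.2fmm"%(dz*1e3),f.round(1),get_torque().round(2),"err mm",((a-p)*1e3).round(2),"roll",get_eef_rot()[0],round(get_time_s(),2))
    dz+=np.clip(.00008*(f[2]-7),-.0004,.0004)
    if f[2]>25: break
print(get_grip_width(),dz)
E
```

```text
0.03 dz 0.00mm [0.1 0.3 5.5] [ 0.06  0.   -0.02] err mm [ 0.03 -0.04  0.02] roll -3.1115941755403353 12.96
0.06 dz -0.12mm [-0.5  0.   7.1] [0.03 0.1  0.05] err mm [ 0.05 -0.05  0.16] roll -3.081576003288493 13.46
0.09 dz -0.11mm [-0.2  0.   7.3] [-0.02  0.13 -0.03] err mm [ 0.06 -0.03  0.11] roll -3.051544005714714 13.96
0.12 dz -0.09mm [ 0.2 -0.1  7.6] [0.06 0.11 0.05] err mm [ 0.08 -0.07  0.09] roll -3.0212968068572446 14.46
0.15 dz -0.04mm [-0.1 -0.   8.1] [-0.    0.03  0.06] err mm [ 0.1  -0.11  0.06] roll -2.990643825946888 14.97
0.033106221322675246 4.764204510644092e-05
```

Run:
```python
from rock import *
import pickle
dz=.00005
for th in [.175,.20,.225]:
    go(th,dz);f=F();a=get_eef_pos();p,o=pose(th,dz)
    print(th,"dz %.2fmm"%(dz*1e3),f.round(1),get_torque().round(2),"err mm",((a-p)*1e3).round(2),"roll",get_eef_rot()[0],round(get_time_s(),2))
    dz+=np.clip(.00008*(f[2]-7),-.0004,.0004)
    if f[2]>25: break
print(get_grip_width(),dz)
sleep(2.)
print(F(),get_eef_pos(),get_eef_rot(),get_time_s())
pickle.dump(camera_info("wrist"),open("w6.pkl","wb"));im=capture("wrist");save("pics/w6.png",im);save("pics/w6c.png",im,6,(255,160,385,245))
save("pics/s6.png",capture("scene"),6,(330,180,430,260))
```

```text
0.175 dz 0.05mm [ 0.4 -0.4  7.9] [ 0.03 -0.01  0.05] err mm [ 0.06 -0.1  -0.03] roll -2.9660851855926262 15.48
0.2 dz 0.12mm [ 0.6 -0.2  7. ] [-0.01 -0.1   0.04] err mm [ 0.01 -0.05 -0.09] roll -2.9415749866906697 15.99
0.225 dz 0.12mm [ 0.6 -0.   6.9] [-0.06 -0.14  0.06] err mm [-0.   -0.04 -0.08] roll -2.9165684505149563 16.5
0.03343566572629933 0.00011381543321075399
[ 0.81070506 -0.53767276  4.88336975] [0.49143112 0.12508643 0.16464112] [-2.91659565e+00  6.15810093e-05  3.42971239e-01] 18.6
```

View pics/w6c.png

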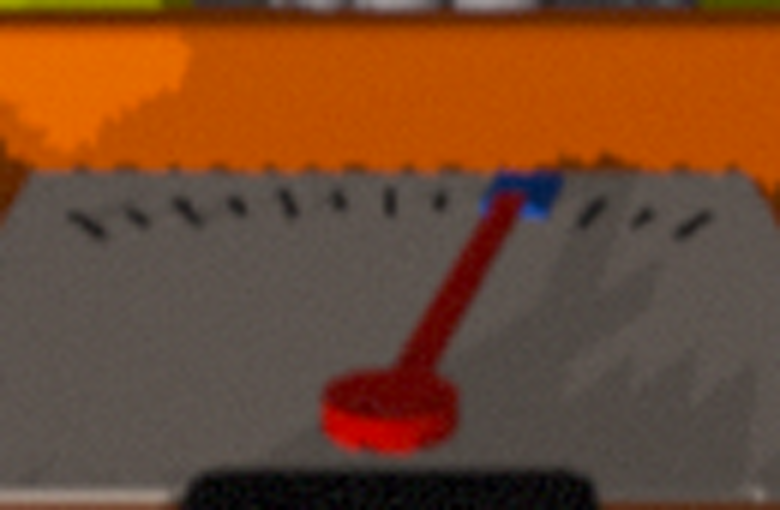

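View pics/s6.png

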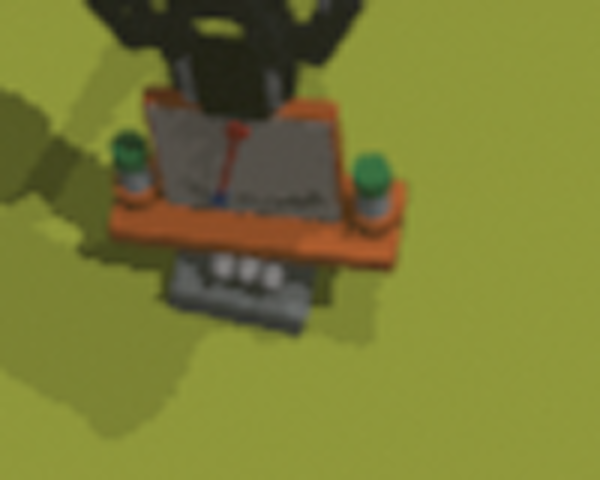

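View pics/w6.png

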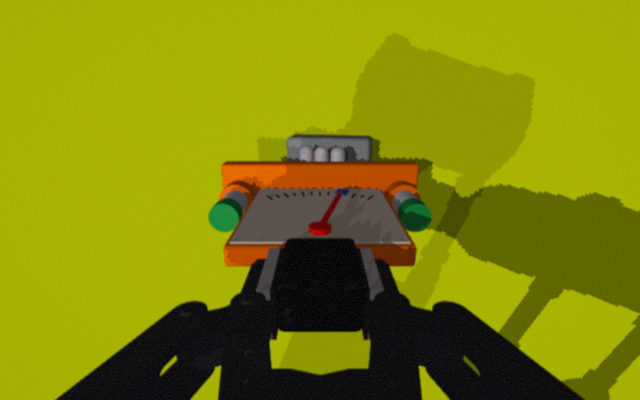

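```bash
cat > ang.py <<'E'
from rock import *
import pickle,sys
from scipy.optimize import least_squares
# gauge origin in tool frame: gauge R = Rtool*Rx(-pi); origin = TCP - H*gz + .0008 gx
def gpose(pos,rot):
    Rg=Rn.from_euler("xyz",rot).as_matrix()@np.diag([1,-1,-1]);return np.array(pos)-(H+.0)*Rg[:,2]+.0008*Rg[:,0],Rg
def dl(i,uv,c,Rg,x):
    o,d=ray(i,uv);o=Rg.T@(o-c);d=Rg.T@d;return (o+d*((x-o[0])/d[0]))[1:]-[0,.1]
E
python3 - <<'E'
from ang import *
i=pickle.load(open("w6.pkl","rb"));c,Rg=gpose([0.49143112,0.12508643,0.16464112],[-2.91659565,6.2e-5,.34297])
f=lambda u:(255+u[0]/6-.4,160+u[1]/6-.4)
tk={0:(390,200),5:(440,202),-5:(338,200),-10:(288,203),-15:(237,206),-20:(187,211),-25:(137,216),-30:(87,226),20:(592,213),25:(642,216),30:(692,224)}
def mp(u,q,x): return dl(i,f(u),c,Rg,x)-q[:2]
def res(q):
    r=[]
    for a,u in tk.items():
        y,z=mp(u,q,.0065+q[2]);rr=np.hypot(y,z);r.append((np.arctan2(-y,-z)-np.deg2rad(a))*.07);
        r.append((rr-q[3])*.3)
    return np.array(r+[q[2]*.3])
s=least_squares(res,[0,0,0,.071]);q=s.x;print(q,np.abs(s.fun).max())
A=lambda v:(np.arctan2(-v[0],-v[1]),np.hypot(*v))
for a,u in tk.items(): print(a,np.rad2deg(A(mp(u,q,.0065+q[2]))[0]).round(2),end=" ")
print()
im=cv2.imread("pics/w6.png").astype(int)[160:245,255:385];B,G,Rr=im[...,0],im[...,1],im[...,2]
b=(B>Rr+50)&(B>G+30);v,u=np.nonzero(b);print("blue n",b.sum())
for uu in [(522,194),(482,212),(552,212),(500,175),(564,175)]: print("mark",uu,A(mp(uu,q,.0065+q[2])))
red=(Rr>B+60)&(Rr>G+60)&(G<45);rows=[]
for r in range(30,62):
    cs=np.nonzero(red[r])[0]
    if len(cs): rows.append((r,cs.mean(),len(cs)))
print(rows)
for x in [.0065,.008,.009,.010,.011,.012,.013]:
    print(x,"tip",A(mp((512,194),q,x+q[2])),"low",A(mp((420,365),q,x+q[2])),"boss",mp((390,400),q,x+q[2]))
E
```

```text
[ 5.00955492e-04 -1.53087293e-03  2.14117817e-05  7.09426337e-02] 0.00020886349677918915
0 0.06 5 5.01 -5 -5.03 -10 -9.99 -15 -15.01 -20 -19.99 -25 -24.88 -30 -30.17 20 20.16 25 24.87 30 29.92 
blue n 30
mark (522, 194) (np.float64(0.2184147210417342), np.float64(0.07532967251147776))
mark (482, 212) (np.float64(0.16568443476348052), np.float64(0.0672393177502261))
mark (552, 212) (np.float64(0.28540681227631665), np.float64(0.06913736031195206))
mark (500, 175) (np.float64(0.17027804395314067), np.float64(0.08280028084644807))
mark (564, 175) (np.float64(0.2650192859556761), np.float64(0.08457804734510742))
[(33, np.float64(84.0), 3), (34, np.float64(84.0), 3), (35, np.float64(83.5), 4), (36, np.float64(83.0), 3), (37, np.float64(82.0), 5), (38, np.float64(81.5), 4), (39, np.float64(81.0), 5), (40, np.float64(80.0), 5), (41, np.float64(80.0), 5), (42, np.float64(79.0), 5), (43, np.float64(78.5), 4), (44, np.float64(78.0), 5), (45, np.float64(77.0), 5), (46, np.float64(77.0), 5), (47, np.float64(76.5), 6), (48, np.float64(76.0), 5), (49, np.float64(75.0), 5), (50, np.float64(74.5), 6
[... 853 characters left out ...]
oat64(0.22668680358581475), np.float64(0.06399090303756903)) low (np.float64(0.2922898085087265), np.float64(0.010001138789537654)) boss [-0.00012213 -0.00143639]
0.011 tip (np.float64(0.23524253544949042), np.float64(0.06083417276266609)) low (np.float64(0.3791740754551257), np.float64(0.007681160509431263)) boss [-0.00012296  0.00088873]
0.012 tip (np.float64(0.24473400446731064), np.float64(0.057682382783338336)) low (np.float64(0.5385559166353976), np.float64(0.005468213609148802)) boss [-0.0001238   0.00321386]
0.013 tip (np.float64(0.2553215733878596), np.float64(0.05453638964123449)) low (np.float64(0.8873074398683629), np.float64(0.0035673767671072893)) boss [-0.00012463  0.00553898]
```

Run:
```python
from ang import *
def masks(n):
    im=cv2.GaussianBlur(cv2.imread(n),(0,0),.5).astype(float);B,G,R=im[...,0],im[...,1],im[...,2]
    W=np.zeros(B.shape);W[180:245,250:390]=1
    return np.clip(B-np.maximum(R,G)-10,0,None)*W,np.clip(R-np.maximum(G,B)-40,0,None)*(G<50)*W
for tag,pos,rot,rng in [("w5",[.48264353,.14972768,.16638446],[-3.14157579,-5.5e-5,.34301],(193,222)),("w6",[.49143112,.12508643,.16464112],[-2.91659565,6.2e-5,.34297],(194,220))]:
    i=pickle.load(open(tag+".pkl","rb"));c,Rg=gpose(pos,rot);off=np.array([5.0e-4,-.00153])
    bl,rd=masks(f"pics/{tag}.png")
    v,u=np.nonzero(bl>0);w=bl[v,u];m=((u*w).sum()/w.sum(),(v*w).sum()/w.sum())
    for x in (.0065,.0075): 
        p=dl(i,m,c,Rg,x)-off;print(tag,"mark px",np.round(m,2),x,"ang %.4f r %.4f"%(np.arctan2(-p[0],-p[1]),np.hypot(*p)))
    P=[]
    for r in range(*rng):
        ww=rd[r]
        if ww.sum()>0: P.append(((np.arange(640)*ww).sum()/ww.sum(),r))
    for x in (.010,.0106):
        Q=np.array([dl(i,p,c,Rg,x)-off for p in P]);k=np.polyfit(Q[:,1],Q[:,0],1)
        print("  pointer x",x,"slope ang %.4f"%np.arctan(k[0]),"y at pivot %.4f"%k[1],"tip ang",np.arctan2(-Q[0,0],-Q[0,1]).round(4),"r",np.hypot(*Q[0]).round(4))
```

```text
w5 mark px [341.04 192.96] 0.0065 ang 0.2207 r 0.0729
w5 mark px [341.04 192.96] 0.0075 ang 0.2276 r 0.0698
  pointer x 0.01 slope ang -0.0435 y at pivot -0.0015 tip ang -0.0144 r 0.06
  pointer x 0.0106 slope ang -0.0435 y at pivot -0.0015 tip ang -0.0147 r 0.0581
w6 mark px [342.77 192.26] 0.0065 ang 0.2311 r 0.0748
w6 mark px [342.77 192.26] 0.0075 ang 0.2382 r 0.0717
  pointer x 0.01 slope ang 0.1010 y at pivot -0.0027 tip ang 0.18 r 0.0586
  pointer x 0.0106 slope ang 0.1010 y at pivot -0.0028 tip ang 0.1844 r 0.0567
```

Run:
```python
from ang import *
for tag,pos,rot,rng,u0 in [("w5",[.48264353,.14972768,.16638446],[-3.14157579,-5.5e-5,.34301],(195,220),lambda r:319.6),("w6",[.49143112,.12508643,.16464112],[-2.91659565,6.2e-5,.34297],(195,220),lambda r:339-(r-193)*.554)]:
    i=pickle.load(open(tag+".pkl","rb"));c,Rg=gpose(pos,rot);off=np.array([5.0e-4,-.00153])
    im=cv2.imread(f"pics/{tag}.png").astype(float);d=np.clip(im[...,2]-np.maximum(im[...,0],im[...,1])-20,0,None)
    P=[]
    for r in range(*rng):
        cc=np.arange(640);ww=d[r]*(abs(cc-u0(r))<6)
        if ww.sum()>60: P.append(((cc*ww).sum()/ww.sum(),r))
    x=.0104;Q=np.array([dl(i,p,c,Rg,x)-off for p in P]);k=np.polyfit(Q[:,1],Q[:,0],1)
    print(tag,len(P),P[0],P[-1],"slope ang %.4f"%np.arctan(k[0]),"y at pivot %.5f"%k[1],"rms",np.std(np.polyval(k,Q[:,1])-Q[:,0]))
```

```text
w5 25 (np.float64(319.4030769230769), 195) (np.float64(319.6253687315634), 219) slope ang -0.0014 y at pivot -0.00023 rms 4.457611154211565e-05
w6 25 (np.float64(338.421875), 195) (np.float64(324.54430379746833), 219) slope ang 0.2259 y at pivot -0.00029 rms 6.265758922292691e-05
```

Run:
```python
from rock import *
print(F(10),get_eef_rot(),get_grip_width(),abs(get_qvel()).max(),get_time_s())
t=capture("top");save("pics/t7.png",t)
a=cv2.cvtColor(cv2.imread("pics/top0.png"),cv2.COLOR_BGR2RGB)
for n,(x0,y0,x1,y1) in dict(tip=(310,110,362,150),rack=(450,158,502,192),timer=(175,168,212,198)).items():
    print(n,np.abs(t[y0:y1,x0:x1].astype(int)-a[y0:y1,x0:x1]).mean().round(2))
print(F(10),get_time_s())
```

```text
[ 1.03179834 -0.48920477  4.88698139] [-2.91661388e+00  1.23403790e-04  3.42991929e-01] 0.033395712738294 0.0018716046236877768 18.8667
tip 2.55
rack 2.5
timer 2.51
[ 0.76164563 -0.47894226  4.6505144 ] 19.0833
```

Tilt and press are steady, and the bystanders show no change beyond image noise. Handing in.

```bash
python3 -c "
from workcell import *
sign_off();print(get_time_s(),get_ft_force())"
```

```text
the job is handed in; nothing more can be done
the job is handed in; nothing more can be done
```

I picked up the orange tube holder by its handle, gripping across y, and set its foot level on the middle bar of the ridge. Then I rocked it under light contact onto the side bar and handed it in at about 19 s, still holding it there.

- **Pointer on mark:** the pointer read 0.226 rad after settling, which agrees with the tool tilt of 0.225. The blue mark measured between 0.218 and 0.228 rad depending on the method, and earlier rougher readings ran from 0.213 to 0.230. I take the mismatch to be at most about 0.3 to 0.5°.
- **Press on the ridge:** about 4.8 N and steady, with the grip width unchanged. It had dropped from about 7 N just after the last move.
- **Seating:** at level contact the foot was centred within about 1 mm in the picture. The block's yaw came out between 0.333 and 0.351 rad depending on the feature. I used 0.343, so squareness is good to about 0.5°.
- **Block direction:** I could not see which side bar is the 48 mm one. The contact forces during rocking matched the 48 mm bar being on the lowered side.
- **Bystanders:** the tip box, tube rack and timer showed no change in the top view beyond image noise.

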